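Make up two drive kits

TASK

Make up the two drive kits: in the blue tray put the dark drive and the black-capped screw pot; in the yellow tray put the silver drive, the white-capped screw pot and the copper heat sink. Each goes flat or upright, right way up, down into the pocket of its shape (the blue tray's heat-sink pocket stays empty); set the things down rather than dropping them. The red drive and the red-capped pot are spares: leave them where they are.

Things in the scene. Friction and masses are not known exactly. Their poses are not given: they have to be found in the camera images.
- blue_tray: Blue kit tray, fixed, 180 x 150 x 8 mm (local x, y, z). Origin: centre of its underside. Three pockets in its top, 5 mm deep (floor 3 mm above the underside), sides along its axes: drive pocket 122 x 70 mm centred at local (0, -34) mm; heat-sink pocket 92 x 48 at (-38, +41); pot pocket 54 x 54 at (+53, +41). Local x points away from the robot within 0.3 rad, +y to its left.
- yellow_tray: Yellow kit tray, fixed, 180 x 150 x 8 mm (local x, y, z). Origin: centre of its underside. Three pockets in its top, 5 mm deep (floor 3 mm above the underside), sides along its axes: drive pocket 122 x 70 mm centred at local (0, -34) mm; heat-sink pocket 92 x 48 at (-38, +41); pot pocket 54 x 54 at (+53, +41). Local x points away from the robot within 0.3 rad, +y to its left.
- dark_drive: Charcoal-black solid-state drive enclosure, 100 x 50 x 18 mm (local x long, y, z), white blank label on top; starts lying flat, label up, long side roughly along world x. Origin: centre of its underside. About 0.12 kg.
- silver_drive: Silver-grey aluminium solid-state drive enclosure, 100 x 50 x 18 mm (local x long, y, z), white blank label on top; starts lying flat, label up, long side roughly along world x. Origin: centre of its underside. About 0.12 kg.
- red_drive: Red solid-state drive enclosure, 100 x 50 x 18 mm (local x long, y, z), white blank label on top; starts lying flat, label up, long side roughly along world x. Origin: centre of its underside. About 0.12 kg. A spare that belongs to no kit.
- black_pot: Closed screw pot, amber body 29 mm across with a black cap 32 mm across (the widest part, from 22 mm up to the top at 36 mm), standing upright. Origin: centre of its underside, z up. About 0.06 kg.
- white_pot: Closed screw pot, amber body 29 mm across with a white cap 32 mm across (the widest part, from 22 mm up to the top at 36 mm), standing upright. Origin: centre of its underside, z up. About 0.06 kg.
- red_pot: Closed screw pot, amber body 29 mm across with a red cap 32 mm across (the widest part, from 22 mm up to the top at 36 mm), standing upright. Origin: centre of its underside, z up. About 0.06 kg. A spare that belongs to no kit.
- heat_sink: Copper-coloured finned heat sink, 70 x 26 x 18 mm (local x long, y, z), fins on top running along its length; starts lying flat, its long side roughly along world y. Origin: centre of its underside. About 0.08 kg. Grip it across the 26 mm width.
There are look-alikes about, which are no part of the job. Of the things that look like the silver_drive, take the one that is farthest to the robot's left at the start. There is more than one size of the heat_sink; the job needs the smaller.

How it is judged:
By the outcome, as a careful person would: the job done as asked, in the order asked, and still so for the second after the job is handed in, with the robot touching nothing.
It also fails if it takes over 118 s, if anything falls off the work surface, if the arm or the gripper's body presses on something with over 40 N, if the wrist force passes 120 N, or if a joint passes its speed limit or range.

ROBOT

A 7-joint arm with a two-finger parallel gripper is mounted at the origin on the work surface. World frame = base frame: x ahead of the robot, y to its left, z up, the work surface at z = 0. Lengths are in m, angles in rad, forces in N, time in s.
With the tool pointing down it reaches from about 0.4 to 0.85 m from the base axis. Payload 6.9 kg.
Tool frame: the origin (TCP) lies at the very end of the fingers, on their centre line; the grasp point (between the pads) lies 19 mm behind it; z points along the fingers, y is the line along which they close (so a half turn about z gives the same grasp; the last joint's range is limited). The gripper opens to 85 mm and grips with 20 to 120 N. Pads are 22 mm wide; open, the fingers measure 114 mm over their backs; the gripper's body (76 mm by 85 mm) begins 54 mm behind the grasp point. The pads swing forward as they close: fully open they stand 13 mm farther back than shut.
Start: joints at [1.276, 0.507, -0.238, 1.5, 0.126, 1.149, -0.155], TCP at [0.243, -0.576, 0.231] pointing down, gripper open.
Joint ranges: [-3.08, 3.08], [-0.24, 2.05], [-1.43, 1.35], [0, 2.5], [-1.52, 4.66], [0.17, 1.96], [-2.89, 2.89]. Speed limits (rad/s): [2.39, 2.39, 3.14, 3.14, 3.14, 3.14, 3.14].

INTERFACE

Orientations are given as a rotation vector (axis times angle).
In Python, from plant import telemetry, snapshot, camera_params, manip gives the robot as it stands.
- The arm moves only by the tool play_rows, never from a script. Its argument "deltas" is a list of rows, each an object of numbers: "dx", "dy", "dz": the shift along the tool's x, y, z as a fraction of full scale; "ax", "ay", "az": the turn, a rotation vector about the tool's x, y, z as a fraction of full scale; "hand": the opening, from 0 (shut) to 1 (fully open). In form: [{"dx": .., "dy": .., "dz": .., "ax": .., "ay": .., "az": .., "hand": ..}, ...]. A call has 1 to 8 rows; each row shifts and turns the commanded pose from where the row before left it, along the tool's axes as they then stand; what a row does not reach is not made up. Full scale, the value 1, is 0.2 m for a shift and 180 degrees for a turn. A row lasts 1/10 s, in which the tool goes at most 50 mm and 8.59 degrees, less where a joint would pass 70% of its speed; a pose out of reach is approached as far as the arm can. A call with a number of a shift or a turn outside -1 to 1 is refused whole. A call with a gripper value outside its range is refused whole. The fingers move at their own pace and stop on an object; "newtons" is the grip in N (left out, the last holds). Time passes only in rows, so rows that do not move let the fingers close. It gives the time, the measured TCP pose, the force, the opening and the grip force at its end, in the units of the state.
- telemetry.read_state(): the state, without advancing time (a new reading comes with each control period).
- snapshot(name): name is "side" or "top"; returns the picture (384x512x3 uint8, red, green, blue); there is no depth.
- camera_params(name): a dict with "camera_matrix" (3x3 intrinsics, pixels), "position" and "attitude" of the camera in the world. Camera axes: x right, y down, z forward; pixel columns grow to the right and rows downward; lengths in m; the calibration is good to about 2 mm. A picture is of the moment at which its call begins. camera_params takes no time and is no camera call.
- manip.job_done(): hands the job in; it is judged then, once.
The state is a dict: "t": time; "joint_pos": joint angles; "dq": joint speeds; "joint_efforts": joint torques, N m; "tcp_pos": TCP position; "tcp_rot": TCP orientation; "force": force on the tool from outside, world axes, zero at the start; "wrist_torque": the same for the moment, N m; "grip_width": finger opening in m; "finger_force": force on a finger pad.
Only numpy, scipy, OpenCV 4.12 (cv2) and the standard library are available. Lean on these libraries where they do the work, as an engineer would, in place of code of your own. Each camera call takes 0.05 s, during which the arm holds its last target. There are 200 camera calls.

## Working session

There is one attempt and no reset: what is moved stays moved. The work goes in short steps, Python scripts to look and compute and a tool call to move; the robot and the scene stay as the last step left them, time stands still between calls to the robot, and variables do not carry over. Pictures are saved under pics/ and viewed, at most 14 in all, crops included, and the job is handed in when it is done.

Besides the shell and the picture viewer there is one more tool, called after "Call:" in YAML: its name, and indented under it one key for each argument. play_rows: Moves the arm, as the interface text tells. Its arguments: {"type":"object","properties":{"deltas":{"type":"array","items":{"type":"object","properties":{"dx":{"type":"number","minimum":-1,"maximum":1},"dy":{"type":"number","minimum":-1,"maximum":1},"dz":{"type":"number","minimum":-1,"maximum":1},"ax":{"type":"number","minimum":-1,"maximum":1},"ay":{"type":"number","minimum":-1,"maximum":1},"az":{"type":"number","minimum":-1,"maximum":1},"hand":{"type":"number"}}}},"newtons":{"type":"number"}},"required":["deltas"]}

```bash
ls; mkdir -p pics; python3 - <<'E'
from plant import telemetry, snapshot, camera_params, manip
import cv2
for n in("top","side"):
    im=snapshot(n); cv2.imwrite(f"pics/{n}0.png",im[:,:,::-1]); print(camera_params(n))
s=telemetry.read_state(); print(s)
E
```

```text
pics
{'camera_matrix': array([[414.35209547,   0.        , 260.11800745],
       [  0.        , 414.35209547, 197.25653988],
       [  0.        ,   0.        ,   1.        ]]), 'position': array([ 0.42616379, -0.07603109,  1.13457409]), 'attitude': array([-2.18577721,  2.18255616, -0.10332643])}
{'camera_matrix': array([[377.8980812 ,   0.        , 254.39548985],
       [  0.        , 377.8980812 , 192.55922032],
       [  0.        ,   0.        ,   1.        ]]), 'position': array([0.23641555, 0.65208718, 0.48692071]), 'attitude': array([-0.41616262,  2.54011976, -1.47161308])}
{'t': 0.1, 'joint_pos': array([ 1.27649118,  0.50824771, -0.23756116,  1.50106227,  0.12570672,
        1.14887962, -0.15480254]), 'dq': array([-1.16667821e-03, -2.85105448e-04,  3.04636671e-04, -6.29445257e-04,
       -1.23086682e-03, -7.85931224e-04, -1.64760079e-05]), 'joint_efforts': array([-5.11996812e-03, -6.21840048e+01, -2.19478436e+00, -2.50206864e+01,
        1.25068490e-02,  7.82683695e-03, -8.82606798e-06]), 'tcp_pos': array([ 0.24304225, -0.5753112 ,  0.23051123]), 'tcp_rot': array([-3.07747942e+00, -6.23589854e-01,  5.33509829e-04]), 'force': array([-0.2854169 , -0.44919564, -0.48596472]), 'wrist_torque': array([ 0.00382482, -0.0010082 ,  0.00138791]), 'finger_force': 0.0, 'grip_width': 0.08506634717731522}
```

View pics/top0.png

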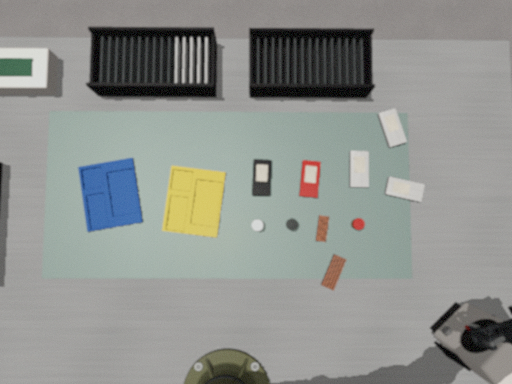

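View pics/side0.png

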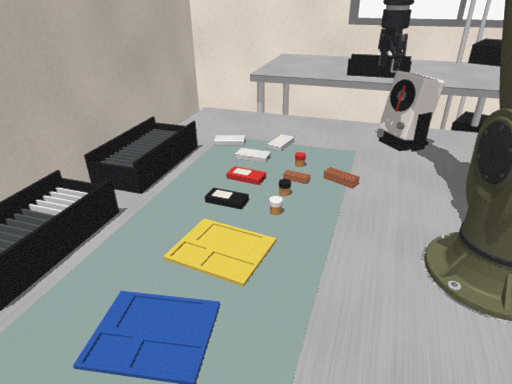

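```bash
cat > h.py <<'E'
import numpy as np, cv2
from scipy.spatial.transform import Rotation as Rn
from plant import telemetry, snapshot, camera_params, manip
def cast(n,uv,z):
    c=camera_params(n); uv=np.atleast_2d(uv).astype(float)
    d=np.c_[uv,np.ones(len(uv))]@np.linalg.inv(c["camera_matrix"]).T@Rn.from_rotvec(c["attitude"]).as_matrix().T
    p=c["position"]; return (p+d*((z-p[2])/d[:,2])[:,None])
def proj(n,P):
    c=camera_params(n); q=(np.atleast_2d(P)-c["position"])@Rn.from_rotvec(c["attitude"]).as_matrix()@c["camera_matrix"].T
    return q[:,:2]/q[:,2:]
def blobs(im,lo,hi,amin=40):
    m=cv2.inRange(cv2.cvtColor(im,cv2.COLOR_RGB2HSV),np.array(lo),np.array(hi))
    m=cv2.morphologyEx(m,cv2.MORPH_CLOSE,np.ones((3,3)))
    cs,_=cv2.findContours(m,cv2.RETR_EXTERNAL,cv2.CHAIN_APPROX_NONE)
    return [c[:,0] for c in cs if cv2.contourArea(c)>amin]
def rect(n,c,z):
    P=cast(n,c,z)[:,:2]; (cx,cy),(w,h),a=cv2.minAreaRect((P*1000).astype(np.float32))
    if w<h: w,h,a=h,w,a+90
    a=(a+90)%180-90
    return f"centre mm ({cx:.0f},{cy:.0f}) size {w:.0f}x{h:.0f} long axis {a:.0f}deg px {c.mean(0).round()}"
E
python3 - <<'E'
from h import *
im=cv2.imread("pics/top0.png")[:,:,::-1].copy()
sub=np.zeros_like(im); sub[105:295,60:430]=im[105:295,60:430]
for nm,lo,hi,z in [("blue",(105,150,80),(125,255,255),.008),("yellow",(20,150,120),(35,255,255),.008),
 ("dark/black",(0,0,1),(180,255,60),.018),("copper",(3,80,60),(18,220,200),.018),("red",(0,190,120),(3,255,255),.018),("white",(0,0,175),(180,30,255),.018)]:
    for c in blobs(sub,lo,hi): print(nm,rect("top",c,z), "| z.036",cast("top",c.mean(0),.036)[0].round(3))
crop=im[110:300,230:430]; cv2.imwrite("pics/crop0.png",cv2.resize(crop,None,fx=3,fy=3,interpolation=cv2.INTER_CUBIC)[:,:,::-1])
E
```

```text
blue centre mm (528,319) size 173x145 long axis 10deg px [110. 194.] | z.036 [0.525 0.31  0.036]
dark/black centre mm (580,-95) size 77x41 long axis 0deg px [265. 174.] | z.036 [ 0.58  -0.102  0.036]
copper centre mm (320,-284) size 87x34 long axis -24deg px [333. 272.] | z.036 [ 0.322 -0.281  0.036]
copper centre mm (436,-255) size 66x26 long axis -9deg px [322. 228.] | z.036 [ 0.436 -0.252  0.036]
white centre mm (544,-483) size 99x50 long axis 78deg px [405. 189.] | z.036 [ 0.542 -0.476  0.036]
white centre mm (584,-225) size 40x26 long axis -6deg px [310. 174.] | z.036 [ 0.581 -0.223  0.036]
white centre mm (587,-92) size 41x30 long axis 0deg px [261. 172.] | z.036 [ 0.584 -0.092  0.036]
white centre mm (600,-359) size 99x49 long axis 0deg px [359. 168.] | z.036 [ 0.596 -0.354  0.036]
white centre mm (530,149) size 613x447 long axis 90deg px [183. 196.] | z.036 [0.522 0.115 0.036]
white centre mm (715,-452) size 100x50 long axis 17deg px [393. 127.] | z.036 [ 0.711 -0.447  0.036]
```

View pics/crop0.png

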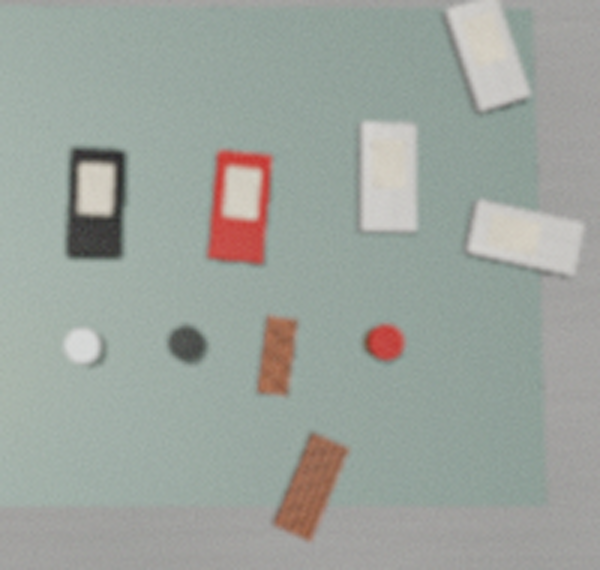

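```bash
python3 - <<'E'
from h import *
im=cv2.imread("pics/top0.png")[:,:,::-1].copy()
def sub(x0,x1,y0,y1):
    s=np.full_like(im,0); s[:]=(140,170,160); s[y0:y1,x0:x1]=im[y0:y1,x0:x1]; return s
for nm,box,lo,hi,z in [("blue",(60,155,140,245),(100,110,30),(130,255,255),.008),("yellow",(150,235,150,245),(15,110,60),(40,255,255),.008),
 ("dark",(245,280,150,205),(0,0,0),(180,255,90),.018),("black",(283,303,213,237),(0,0,0),(180,255,105),.036),("whitepot",(248,268,215,235),(0,0,200),(180,25,255),.036),
 ("redpot",(345,370,210,240),(0,120,80),(8,255,255),.036),("silver",(345,373,145,190),(0,0,175),(180,30,255),.018),("red",(295,325,155,205),(0,100,80),(8,255,255),.018),("sink",(312,332,212,245),(0,75,0),(20,255,255),.018)]:
    for c in blobs(sub(*box),lo,hi): print(nm,rect("top",c,z))
E
```

```text
blue centre mm (528,320) size 177x148 long axis 10deg px [110. 194.]
yellow centre mm (510,92) size 176x147 long axis -7deg px [194. 201.]
dark centre mm (573,-92) size 96x46 long axis -0deg px [262. 178.]
black centre mm (446,-173) size 28x24 long axis 45deg px [292. 224.]
whitepot centre mm (444,-79) size 26x24 long axis 0deg px [257. 225.]
redpot centre mm (447,-347) size 29x26 long axis -90deg px [358. 224.]
silver centre mm (600,-359) size 99x49 long axis 0deg px [359. 168.]
red centre mm (571,-223) size 99x50 long axis -6deg px [310. 179.]
sink centre mm (436,-255) size 67x27 long axis -8deg px [322. 228.]
```

Look-alikes: the silver-drive candidates are at px (359,168), (393,127) and (405,189). The leftmost is (359,168). The heat-sink candidates are (322,228), 67x27 mm, and (333,272), 87x34 mm, so I take the first. Spares are the red drive (310,179) and the red pot (358,224). The crop confirms these. The heat sink's long side shows along world x, not y, and I trust the image. First target is the dark drive at (262,178).

Call:
play_rows:
  deltas:
    - {"az":0.0424,"hand":1}
    - {"az":0.0424}
    - {"az":0.0424}
    - {"dx":0.1375,"dy":-0.2}
    - {"dx":0.1375,"dy":-0.2}
    - {"dx":0.1375,"dy":-0.2}
    - {"dx":0.1375,"dy":-0.2}
    - {"dx":0.1375,"dy":-0.2}
  newtons: 40

```text
invalid input at $.deltas[0]: expected keys dx, dy, dz, ax, ay, az, hand
```

```bash
cat >> h.py <<'E'
def togo(x,y,z,yaw):
    "mm, deg -> tool-axis totals as fractions of full scale"
    s=telemetry.read_state(); R=Rn.from_rotvec(s["tcp_rot"]).as_matrix()
    T=(Rn.from_euler("z",yaw,degrees=True)*Rn.from_euler("x",180,degrees=True)).as_matrix()
    d=np.array([x,y,z])/1000-s["tcp_pos"]
    cur=np.degrees(np.arctan2(R[1,0],R[0,0]))
    print(f"t {s['t']:.2f} tcp mm",(s["tcp_pos"]*1000).round(1),f"yaw {cur:.1f} tilt {np.degrees(np.arccos(-R[2,2])):.2f} grip {s['grip_width']*1000:.1f} F",s["force"].round(1),"q",s["joint_pos"].round(2))
    print(" shift if turned first",(T.T@d/.2).round(4)," shift now",(R.T@d/.2).round(4)," turn",(Rn.from_matrix(R.T@T).as_rotvec()/np.pi).round(4))
E
python3 - <<'E'
from h import *
togo(573,-92,120,0)
print(proj("side",[[.573,-.092,.018],[.446,-.173,.036],[.444,-.079,.036],[.436,-.255,.018],[.6,-.359,.018],[.528,.32,.008],[.51,.092,.008]]).round())
E
```

```text
t 0.10 tcp mm [ 243.  -575.3  230.5] yaw 22.9 tilt 0.09 grip 85.1 F [-0.3 -0.4 -0.5] q [ 1.28  0.51 -0.24  1.5   0.13  1.15 -0.15]
 shift if turned first [ 1.6498 -2.4166  0.5526]  shift now [ 2.4604 -1.5828  0.555 ]  turn [-5.000e-04  1.000e-04  1.273e-01]
[[226. 195.]
 [284. 181.]
 [275. 199.]
 [296. 174.]
 [252. 152.]
 [152. 329.]
 [220. 246.]]
```

Call:
play_rows:
  deltas:
    - {"dx":0,"dy":0,"dz":0,"ax":0,"ay":0,"az":0.0424,"hand":1}
    - {"dx":0,"dy":0,"dz":0,"ax":0,"ay":0,"az":0.0424,"hand":1}
    - {"dx":0,"dy":0,"dz":0,"ax":0,"ay":0,"az":0.0424,"hand":1}
    - {"dx":0.135,"dy":-0.2,"dz":0,"ax":0,"ay":0,"az":0,"hand":1}
    - {"dx":0.135,"dy":-0.2,"dz":0,"ax":0,"ay":0,"az":0,"hand":1}
    - {"dx":0.135,"dy":-0.2,"dz":0,"ax":0,"ay":0,"az":0,"hand":1}
    - {"dx":0.135,"dy":-0.2,"dz":0,"ax":0,"ay":0,"az":0,"hand":1}
    - {"dx":0.135,"dy":-0.2,"dz":0,"ax":0,"ay":0,"az":0,"hand":1}
  newtons: 40

```text
t: 0.9
tcp_pos: [0.3788, -0.3738, 0.2311]
tcp_rot: [-3.141, -0.0, 0.001]
force: [1.9, 0.3, -0.3]
grip_width: 0.0858
finger_force: 0.0
```

Call:
play_rows:
  deltas:
    - {"dx":0.135,"dy":-0.2,"dz":0,"ax":0,"ay":0,"az":0,"hand":1}
    - {"dx":0.135,"dy":-0.2,"dz":0,"ax":0,"ay":0,"az":0,"hand":1}
    - {"dx":0.135,"dy":-0.2,"dz":0,"ax":0,"ay":0,"az":0,"hand":1}
    - {"dx":0.135,"dy":-0.2,"dz":0,"ax":0,"ay":0,"az":0,"hand":1}
    - {"dx":0.135,"dy":-0.2,"dz":0.1,"ax":0,"ay":0,"az":0,"hand":1}
    - {"dx":0.135,"dy":-0.2,"dz":0.1,"ax":0,"ay":0,"az":0,"hand":1}
    - {"dx":0.135,"dy":-0.2,"dz":0.1,"ax":0,"ay":0,"az":0,"hand":1}
    - {"dx":0,"dy":0,"dz":0.1,"ax":0,"ay":0,"az":0,"hand":1}

```text
t: 1.7
tcp_pos: [0.567, -0.0925, 0.153]
tcp_rot: [-3.137, -0.015, -0.004]
force: [-2.3, 0.9, 0.3]
grip_width: 0.0856
finger_force: 0.0
```

```bash
python3 - <<'E'
from h import *
togo(573,-92,5,0)
E
```

```text
t 1.70 tcp mm [567.  -92.5 153. ] yaw 0.6 tilt 0.31 grip 85.6 F [-2.3  0.9  0.3] q [ 0.29  0.5  -0.25  1.75  0.15  0.9  -1.59]
 shift if turned first [ 0.0298 -0.0024  0.74  ]  shift now [0.0278 0.0014 0.7401]  turn [-0.0015 -0.0008  0.0031]
```

Call:
play_rows:
  deltas:
    - {"dx":0.03,"dy":0,"dz":0.15,"ax":0,"ay":0,"az":0,"hand":1}
    - {"dx":0,"dy":-0.01,"dz":0.18,"ax":0,"ay":0,"az":0,"hand":1}
    - {"dx":0,"dy":0,"dz":0.15,"ax":0,"ay":0,"az":0,"hand":1}
    - {"dx":0,"dy":0,"dz":0.12,"ax":0,"ay":0,"az":0,"hand":1}
    - {"dx":0,"dy":0,"dz":0.08,"ax":0,"ay":0,"az":0,"hand":1}
    - {"dx":0,"dy":0,"dz":0.047,"ax":0,"ay":0,"az":0,"hand":1}
    - {"dx":0,"dy":0,"dz":0,"ax":0,"ay":0,"az":0,"hand":1}
    - {"dx":0,"dy":0,"dz":0,"ax":0,"ay":0,"az":0,"hand":1}

```text
t: 2.5
tcp_pos: [0.57, -0.0988, 0.0089]
tcp_rot: [-3.142, -0.0, -0.001]
force: [-0.6, -0.4, 0.4]
grip_width: 0.0849
finger_force: 0.0
```

```bash
python3 - <<'E'
from h import *
togo(573,-92,5,0)
im=snapshot("side"); cv2.imwrite("pics/s1.png",cv2.resize(im[120:260,150:330],None,fx=4,fy=4)[:,:,::-1])
E
```

```text
t 2.50 tcp mm [570.  -98.8   8.9] yaw 0.0 tilt 0.02 grip 84.9 F [-0.6 -0.4  0.4] q [ 0.25  0.7  -0.19  1.87  0.22  0.59 -1.65]
 shift if turned first [ 0.015  -0.0341  0.0194]  shift now [ 0.015  -0.0341  0.0195]  turn [-0.     -0.0001  0.    ]
```

View pics/s1.png

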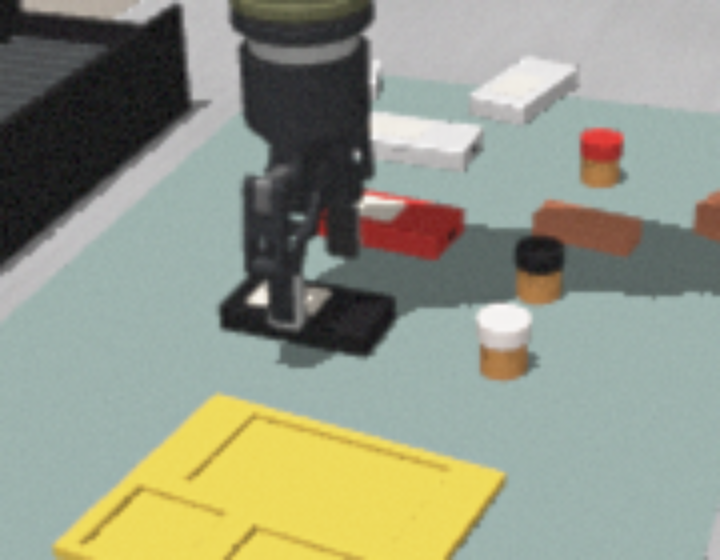

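The picture shows the fingers straddling the dark drive, the near finger at crop px (285,300). I nudge to centre, lower slightly and close.

Call:
play_rows:
  deltas:
    - {"dx":0.015,"dy":-0.034,"dz":0.02,"ax":0,"ay":0,"az":0,"hand":1}
    - {"dx":0,"dy":0,"dz":0,"ax":0,"ay":0,"az":0,"hand":0}
    - {"dx":0,"dy":0,"dz":0,"ax":0,"ay":0,"az":0,"hand":0}
    - {"dx":0,"dy":0,"dz":0,"ax":0,"ay":0,"az":0,"hand":0}
    - {"dx":0,"dy":0,"dz":0,"ax":0,"ay":0,"az":0,"hand":0}
    - {"dx":0,"dy":0,"dz":0,"ax":0,"ay":0,"az":0,"hand":0}
    - {"dx":0,"dy":0,"dz":0,"ax":0,"ay":0,"az":0,"hand":0}
    - {"dx":0,"dy":0,"dz":0,"ax":0,"ay":0,"az":0,"hand":0}
  newtons: 40

```text
t: 3.35
tcp_pos: [0.5729, -0.0919, 0.005]
tcp_rot: [-3.142, -0.0, -0.001]
force: [-0.6, 0.4, 5.6]
grip_width: 0.0491
finger_force: 41.4
```

Call:
play_rows:
  deltas:
    - {"dx":0,"dy":0,"dz":-0.1,"ax":0,"ay":0,"az":0,"hand":0}
    - {"dx":0,"dy":0,"dz":-0.15,"ax":0,"ay":0,"az":0,"hand":0}
    - {"dx":0,"dy":-0.05,"dz":-0.15,"ax":0,"ay":0,"az":0,"hand":0}
    - {"dx":-0.02,"dy":-0.1,"dz":-0.05,"ax":0,"ay":0,"az":0,"hand":0}
    - {"dx":-0.02,"dy":-0.15,"dz":0,"ax":0,"ay":0,"az":0,"hand":0}
    - {"dx":-0.02,"dy":-0.18,"dz":0,"ax":0,"ay":0,"az":0,"hand":0}
    - {"dx":-0.02,"dy":-0.18,"dz":0,"ax":0,"ay":0,"az":0,"hand":0}
    - {"dx":-0.02,"dy":-0.18,"dz":0,"ax":0,"ay":0,"az":0,"hand":0}

```text
t: 4.15
tcp_pos: [0.5522, 0.0769, 0.0944]
tcp_rot: [3.141, -0.001, -0.0]
force: [0.1, -0.0, -0.7]
grip_width: 0.0489
finger_force: 41.7
```

Call:
play_rows:
  deltas:
    - {"dx":-0.02,"dy":-0.18,"dz":0,"ax":0,"ay":0,"az":0,"hand":0}
    - {"dx":-0.02,"dy":-0.18,"dz":0,"ax":0,"ay":0,"az":0,"hand":0}
    - {"dx":-0.02,"dy":-0.18,"dz":0,"ax":0,"ay":0,"az":0,"hand":0}
    - {"dx":-0.02,"dy":-0.18,"dz":0,"ax":0,"ay":0,"az":0,"hand":0}
    - {"dx":-0.02,"dy":-0.15,"dz":0,"ax":0,"ay":0,"az":0,"hand":0}
    - {"dx":0,"dy":-0.15,"dz":0,"ax":0,"ay":0,"az":-0.0278,"hand":0}
    - {"dx":0,"dy":0,"dz":0,"ax":0,"ay":0,"az":-0.0278,"hand":0}
    - {"dx":0,"dy":0,"dz":0,"ax":0,"ay":0,"az":0,"hand":0}

```text
t: 4.95
tcp_pos: [0.5322, 0.2807, 0.0941]
tcp_rot: [3.129, 0.279, -0.001]
force: [0.3, -0.1, -0.6]
grip_width: 0.0488
finger_force: 41.7
```

```bash
python3 - <<'E'
from h import *
togo(534,286.5,9,10)
im=snapshot("side"); cv2.imwrite("pics/s2.png",cv2.resize(im[180:384,40:300],None,fx=3,fy=2.9)[:,:,::-1])
E
```

```text
t 4.95 tcp mm [532.2 280.7  94.1] yaw 10.2 tilt 0.04 grip 48.8 F [ 0.3 -0.1 -0.6] q [-0.37  0.61 -0.25  1.74  0.2   0.82 -2.11]
 shift if turned first [ 0.0141 -0.0271  0.4253]  shift now [ 0.0145 -0.027   0.4253]  turn [0.     0.0002 0.0011]
```

View pics/s2.png

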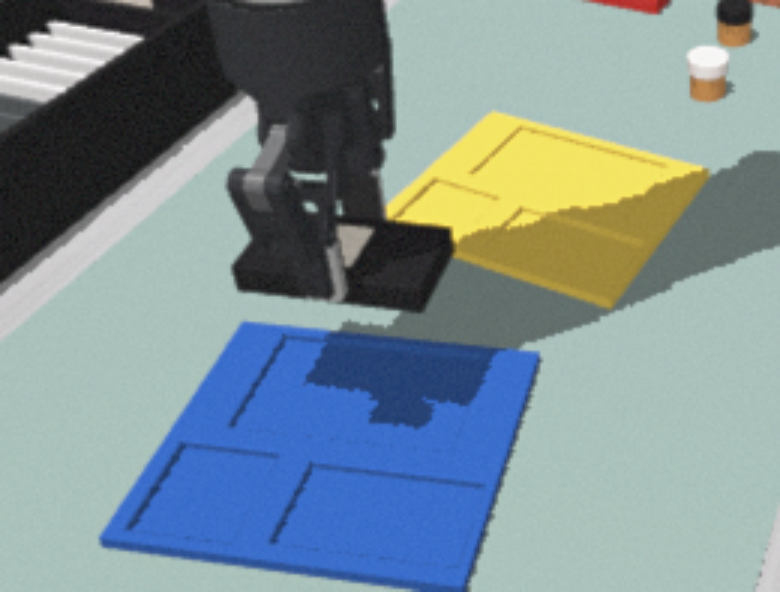

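Picture: drive held level at crop px (340,265) over the drive pocket. Now lower.

Call:
play_rows:
  deltas:
    - {"dx":0.014,"dy":-0.027,"dz":0.1,"ax":0,"ay":0,"az":0,"hand":0}
    - {"dx":0,"dy":0,"dz":0.14,"ax":0,"ay":0,"az":0,"hand":0}
    - {"dx":0,"dy":0,"dz":0.08,"ax":0,"ay":0,"az":0,"hand":0}
    - {"dx":0,"dy":0,"dz":0.045,"ax":0,"ay":0,"az":0,"hand":0}
    - {"dx":0,"dy":0,"dz":0.03,"ax":0,"ay":0,"az":0,"hand":0}
    - {"dx":0,"dy":0,"dz":0.02,"ax":0,"ay":0,"az":0,"hand":0}
    - {"dx":0,"dy":0,"dz":0,"ax":0,"ay":0,"az":0,"hand":0}

```text
t: 5.7
tcp_pos: [0.5347, 0.2856, 0.0116]
tcp_rot: [3.13, 0.273, 0.0]
force: [0.2, 0.2, -0.7]
grip_width: 0.049
finger_force: 41.7
```

```bash
python3 - <<'E'
from h import *
togo(534,286.5,9,10)
E
```

```text
t 5.70 tcp mm [534.7 285.6  11.6] yaw 10.0 tilt 0.01 grip 49.0 F [ 0.2  0.2 -0.7] q [-0.4   0.72 -0.22  1.79  0.24  0.65 -2.15]
 shift if turned first [-0.0024 -0.005   0.0129]  shift now [-0.0024 -0.005   0.0129]  turn [ 0.     -0.0001 -0.0002]
```

Call:
play_rows:
  deltas:
    - {"dx":0,"dy":0,"dz":0.008,"ax":0,"ay":0,"az":0,"hand":0}
    - {"dx":0,"dy":0,"dz":0.006,"ax":0,"ay":0,"az":0,"hand":0}
    - {"dx":0,"dy":0,"dz":0,"ax":0,"ay":0,"az":0,"hand":0}

```text
t: 6.0
tcp_pos: [0.5346, 0.2859, 0.0089]
tcp_rot: [-3.129, -0.274, -0.001]
force: [-0.3, 0.8, -0.4]
grip_width: 0.0489
finger_force: 41.7
```

Call:
play_rows:
  deltas:
    - {"dx":0,"dy":0,"dz":0.004,"ax":0,"ay":0,"az":0,"hand":0}
    - {"dx":0,"dy":0,"dz":0,"ax":0,"ay":0,"az":0,"hand":0.62}
    - {"dx":0,"dy":0,"dz":0,"ax":0,"ay":0,"az":0,"hand":0.7}
    - {"dx":0,"dy":0,"dz":0,"ax":0,"ay":0,"az":0,"hand":0.8}
    - {"dx":0,"dy":0,"dz":-0.05,"ax":0,"ay":0,"az":0,"hand":0.8}
    - {"dx":0,"dy":0,"dz":-0.15,"ax":0,"ay":0,"az":0,"hand":0.8}
    - {"dx":0,"dy":0,"dz":-0.2,"ax":0,"ay":0,"az":0,"hand":0.8}
    - {"dx":0,"dy":0,"dz":-0.2,"ax":0,"ay":0,"az":0,"hand":0.8}

```text
t: 6.8
tcp_pos: [0.5341, 0.2857, 0.1297]
tcp_rot: [3.13, 0.275, -0.001]
force: [1.0, -0.1, 0.2]
grip_width: 0.0683
finger_force: 0.0
```

```bash
python3 - <<'E'
from h import *
togo(446,-173,70,0)
E
```

```text
t 6.80 tcp mm [534.1 285.7 129.7] yaw 10.0 tilt 0.04 grip 68.3 F [ 1.  -0.1  0.2] q [-0.37  0.58 -0.26  1.69  0.18  0.9  -2.1 ]
 shift if turned first [-0.4405  2.2933  0.2983]  shift now [-0.8328  2.1816  0.2988]  turn [0.     0.0002 0.0557]
```

Call:
play_rows:
  deltas:
    - {"dx":0,"dy":0,"dz":0,"ax":0,"ay":0,"az":0.0278,"hand":0.75}
    - {"dx":0,"dy":0,"dz":0,"ax":0,"ay":0,"az":0.0278,"hand":0.75}
    - {"dx":-0.04,"dy":0.19,"dz":0,"ax":0,"ay":0,"az":0,"hand":0.75}
    - {"dx":-0.04,"dy":0.19,"dz":0,"ax":0,"ay":0,"az":0,"hand":0.75}
    - {"dx":-0.04,"dy":0.19,"dz":0,"ax":0,"ay":0,"az":0,"hand":0.75}
    - {"dx":-0.04,"dy":0.19,"dz":0,"ax":0,"ay":0,"az":0,"hand":0.75}
    - {"dx":-0.04,"dy":0.19,"dz":0,"ax":0,"ay":0,"az":0,"hand":0.75}
    - {"dx":-0.04,"dy":0.19,"dz":0,"ax":0,"ay":0,"az":0,"hand":0.75}

```text
t: 7.6
tcp_pos: [0.4861, 0.0564, 0.1287]
tcp_rot: [-3.142, -0.001, -0.002]
force: [0.2, -0.9, 0.0]
grip_width: 0.0639
finger_force: 0.0
```

Call:
play_rows:
  deltas:
    - {"dx":-0.04,"dy":0.19,"dz":0,"ax":0,"ay":0,"az":0,"hand":0.75}
    - {"dx":-0.04,"dy":0.19,"dz":0,"ax":0,"ay":0,"az":0,"hand":0.75}
    - {"dx":-0.04,"dy":0.19,"dz":0,"ax":0,"ay":0,"az":0,"hand":0.75}
    - {"dx":-0.04,"dy":0.19,"dz":0,"ax":0,"ay":0,"az":0,"hand":0.75}
    - {"dx":-0.04,"dy":0.19,"dz":0,"ax":0,"ay":0,"az":0,"hand":0.75}
    - {"dx":0,"dy":0.19,"dz":0,"ax":0,"ay":0,"az":0,"hand":0.75}
    - {"dx":0,"dy":0,"dz":0.15,"ax":0,"ay":0,"az":0,"hand":0.75}
    - {"dx":0,"dy":0,"dz":0,"ax":0,"ay":0,"az":0,"hand":0.75}

```text
t: 8.4
tcp_pos: [0.4447, -0.1709, 0.0964]
tcp_rot: [-3.14, 0.004, 0.005]
force: [-0.5, 0.5, -0.4]
grip_width: 0.0645
finger_force: 0.0
```

```bash
python3 - <<'E'
from h import *
togo(446,-173,14,0)
im=snapshot("top"); cv2.imwrite("pics/t3.png",cv2.resize(im[140:250,60:240],None,fx=4,fy=4)[:,:,::-1])
s=im[155:240,75:145]; m=np.full_like(im,255); m[155:240,75:145]=s
for c in blobs(m,(0,0,0),(180,255,60)): print("dark",rect("top",c,.021))
for c in blobs(m,(100,110,30),(130,255,255)): print("blue",rect("top",c,.008))
E
```

```text
t 8.40 tcp mm [ 444.7 -170.9   96.4] yaw -0.1 tilt 0.21 grip 64.5 F [-0.5  0.5 -0.4] q [ 0.45  0.45 -0.2   2.06  0.14  0.65 -1.41]
 shift if turned first [0.0063 0.0103 0.4121]  shift now [0.0077 0.0107 0.4121]  turn [-0.0004  0.0011 -0.0008]
blue centre mm (528,320) size 177x148 long axis 10deg px [110. 194.]
```

View pics/t3.png

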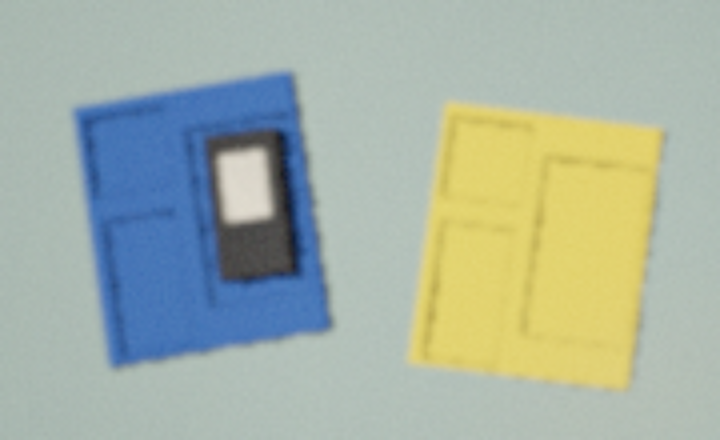

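The drive lies in the blue tray's drive pocket, drive px ~(255,205) in the crop. It looks a bit off to the right, so I measure it.

```bash
python3 - <<'E'
from h import *
im=snapshot("top"); hsv=cv2.cvtColor(im,cv2.COLOR_RGB2HSV)
m=((hsv[:,:,1]<110)).astype(np.uint8); k=np.zeros_like(m); k[168:215,105:140]=m[168:215,105:140]
cs,_=cv2.findContours(k,cv2.RETR_EXTERNAL,cv2.CHAIN_APPROX_NONE)
for c in cs:
  if cv2.contourArea(c)>60:
    c=c[:,0]
    for z in(.021,.026): print(rect("top",c,z))
a=np.radians(10); R=np.array([[np.cos(a),-np.sin(a)],[np.sin(a),np.cos(a)]])
for l in [(-61,-69),(61,-69),(61,1),(-61,1)]: 
    p=R@np.array(l)+[528,320]; print(l,p.round(),proj("top",[*p/1000,.008]).round(1))
g=im[160:225,70:150]; cv2.imwrite("pics/t4.png",cv2.resize(g,None,fx=9,fy=9,interpolation=cv2.INTER_NEAREST)[:,:,::-1])
E
```

```text
centre mm (536,283) size 97x50 long axis 8deg px [122. 191.]
centre mm (536,281) size 97x50 long axis 8deg px [122. 191.]
centre mm (550,245) size 95x13 long axis 1deg px [138. 184.]
centre mm (550,243) size 95x13 long axis 1deg px [138. 184.]
(-61, -69) [480. 241.] [[138.4 211.9]]
(61, -69) [600. 263.] [[131.7 167.9]]
(61, 1) [588. 332.] [[106.3 172.3]]
(-61, 1) [468. 310.] [[112.7 216.3]]
```

View pics/t4.png

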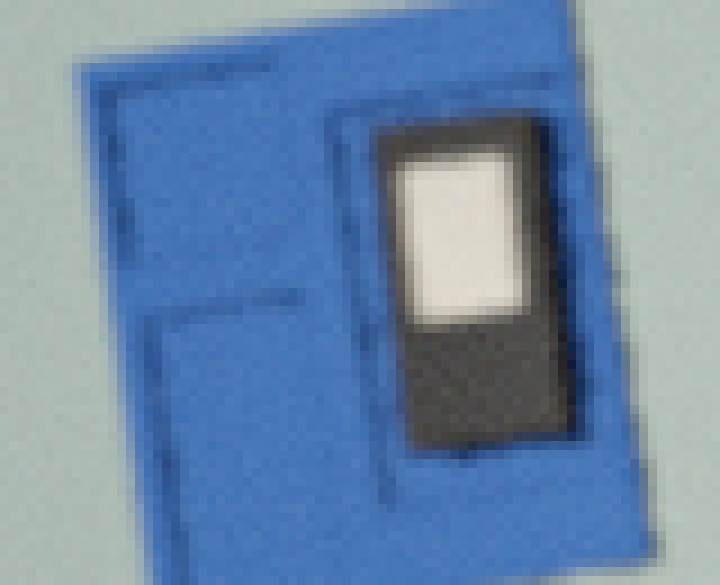

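Drive at (536,283), 8°, so it is inside the pocket with about 5 mm to spare. Next the black pot.

Call:
play_rows:
  deltas:
    - {"dx":0.008,"dy":0.01,"dz":0.1,"ax":0,"ay":0,"az":0,"hand":0.75}
    - {"dx":0,"dy":0,"dz":0.14,"ax":0,"ay":0,"az":0,"hand":0.75}
    - {"dx":0,"dy":0,"dz":0.12,"ax":0,"ay":0,"az":0,"hand":0.75}
    - {"dx":0,"dy":0,"dz":0.05,"ax":0,"ay":0,"az":0,"hand":0.75}
    - {"dx":0,"dy":0,"dz":0,"ax":0,"ay":0,"az":0,"hand":0.75}
    - {"dx":0,"dy":0,"dz":0,"ax":0,"ay":0,"az":0,"hand":0.45}
    - {"dx":0,"dy":0,"dz":0,"ax":0,"ay":0,"az":0,"hand":0.2}
    - {"dx":0,"dy":0,"dz":0,"ax":0,"ay":0,"az":0,"hand":0.2}
  newtons: 30

```text
t: 9.3
tcp_pos: [0.449, -0.1724, 0.0172]
tcp_rot: [3.141, 0.0, 0.003]
force: [-0.7, 1.6, 6.2]
grip_width: 0.0306
finger_force: 29.2
```

Call:
play_rows:
  deltas:
    - {"dx":0,"dy":0,"dz":0,"ax":0,"ay":0,"az":0,"hand":0.1}
    - {"dx":0,"dy":0,"dz":0,"ax":0,"ay":0,"az":0,"hand":0.1}
    - {"dx":0,"dy":0,"dz":0,"ax":0,"ay":0,"az":0,"hand":0.1}
    - {"dx":0,"dy":0,"dz":0,"ax":0,"ay":0,"az":0,"hand":0.1}

```text
t: 9.7
tcp_pos: [0.449, -0.1723, 0.0172]
tcp_rot: [3.141, 0.0, 0.004]
force: [-0.8, 0.6, 5.8]
grip_width: 0.0309
finger_force: 29.2
```

```bash
python3 - <<'E'
from h import *
togo(573,369.5,110,0)
E
```

```text
t 9.70 tcp mm [ 449.  -172.3   17.2] yaw 0.0 tilt 0.14 grip 30.9 F [-0.8  0.6  5.8] q [ 0.42  0.59 -0.15  2.12  0.2   0.44 -1.46]
 shift if turned first [ 0.6201 -2.7092 -0.464 ]  shift now [ 0.6218 -2.7088 -0.4643]  turn [ 0.0002 -0.0007  0.0001]
```

Call:
play_rows:
  deltas:
    - {"dx":0,"dy":0,"dz":-0.1,"ax":0,"ay":0,"az":0,"hand":0.1}
    - {"dx":0,"dy":0,"dz":-0.15,"ax":0,"ay":0,"az":0,"hand":0.1}
    - {"dx":0,"dy":0,"dz":-0.15,"ax":0,"ay":0,"az":0,"hand":0.1}
    - {"dx":0.04,"dy":-0.1,"dz":-0.06,"ax":0,"ay":0,"az":0,"hand":0.1}
    - {"dx":0.04,"dy":-0.18,"dz":0,"ax":0,"ay":0,"az":0,"hand":0.1}
    - {"dx":0.04,"dy":-0.18,"dz":0,"ax":0,"ay":0,"az":0,"hand":0.1}
    - {"dx":0.04,"dy":-0.18,"dz":0,"ax":0,"ay":0,"az":0,"hand":0.1}
    - {"dx":0.04,"dy":-0.18,"dz":0,"ax":0,"ay":0,"az":0,"hand":0.1}

```text
t: 10.5
tcp_pos: [0.4884, -0.0069, 0.1088]
tcp_rot: [3.142, -0.001, 0.002]
force: [-0.1, -0.2, -1.3]
grip_width: 0.0306
finger_force: 30.1
```

Call:
play_rows:
  deltas:
    - {"dx":0.04,"dy":-0.18,"dz":0,"ax":0,"ay":0,"az":0,"hand":0.1}
    - {"dx":0.04,"dy":-0.18,"dz":0,"ax":0,"ay":0,"az":0,"hand":0.1}
    - {"dx":0.04,"dy":-0.18,"dz":0,"ax":0,"ay":0,"az":0,"hand":0.1}
    - {"dx":0.04,"dy":-0.18,"dz":0,"ax":0,"ay":0,"az":0,"hand":0.1}
    - {"dx":0.04,"dy":-0.18,"dz":0,"ax":0,"ay":0,"az":0,"hand":0.1}
    - {"dx":0.04,"dy":-0.18,"dz":0,"ax":0,"ay":0,"az":0,"hand":0.1}
    - {"dx":0.04,"dy":-0.18,"dz":0,"ax":0,"ay":0,"az":0,"hand":0.1}
    - {"dx":0.04,"dy":-0.18,"dz":0,"ax":0,"ay":0,"az":0,"hand":0.1}

```text
t: 11.3
tcp_pos: [0.5522, 0.2812, 0.1087]
tcp_rot: [-3.141, 0.0, -0.001]
force: [1.6, -0.4, -1.4]
grip_width: 0.0306
finger_force: 30.1
```

Call:
play_rows:
  deltas:
    - {"dx":0.04,"dy":-0.18,"dz":0,"ax":0,"ay":0,"az":0,"hand":0.1}
    - {"dx":0.04,"dy":-0.18,"dz":0,"ax":0,"ay":0,"az":0,"hand":0.1}
    - {"dx":0,"dy":-0.08,"dz":0,"ax":0,"ay":0,"az":0,"hand":0.1}
    - {"dx":0,"dy":0,"dz":0,"ax":0,"ay":0,"az":0,"hand":0.1}

```text
t: 11.7
tcp_pos: [0.5667, 0.3711, 0.1081]
tcp_rot: [-3.14, -0.006, 0.001]
force: [-0.1, -0.9, -1.0]
grip_width: 0.0304
finger_force: 30.1
```

```bash
python3 - <<'E'
from h import *
togo(573,369.5,20.7,0)
E
```

```text
t 11.70 tcp mm [566.7 371.1 108.1] yaw 0.2 tilt 0.12 grip 30.4 F [-0.1 -0.9 -1. ] q [-0.51  0.69 -0.18  1.51  0.14  0.96 -2.3 ]
 shift if turned first [0.0317 0.0081 0.4369]  shift now [0.0319 0.0092 0.4369]  turn [-0.0007  0.0002  0.0013]
```

Call:
play_rows:
  deltas:
    - {"dx":0.04,"dy":0.008,"dz":0.1,"ax":0,"ay":0,"az":0,"hand":0.1}
    - {"dx":0,"dy":0,"dz":0.13,"ax":0,"ay":0,"az":0,"hand":0.1}
    - {"dx":0,"dy":0,"dz":0.1,"ax":0,"ay":0,"az":0,"hand":0.1}
    - {"dx":0,"dy":0,"dz":0.05,"ax":0,"ay":0,"az":0,"hand":0.1}
    - {"dx":0,"dy":0,"dz":0.03,"ax":0,"ay":0,"az":0,"hand":0.1}
    - {"dx":0,"dy":0,"dz":0.015,"ax":0,"ay":0,"az":0,"hand":0.1}
    - {"dx":0,"dy":0,"dz":0,"ax":0,"ay":0,"az":0,"hand":0.1}

```text
t: 12.4
tcp_pos: [0.5764, 0.3659, 0.0232]
tcp_rot: [-3.141, 0.001, -0.001]
force: [-0.1, 0.3, -0.8]
grip_width: 0.0303
finger_force: 30.1
```

```bash
python3 - <<'E'
from h import *
togo(576,369.5,20.4,0)
E
```

```text
t 12.40 tcp mm [576.4 365.9  23.2] yaw -0.0 tilt 0.03 grip 30.3 F [-0.1  0.3 -0.8] q [-0.51  0.79 -0.16  1.56  0.16  0.8  -2.31]
 shift if turned first [-0.002  -0.0179  0.0138]  shift now [-0.002  -0.0179  0.0138]  turn [-0.0001 -0.0001 -0.0001]
```

Call:
play_rows:
  deltas:
    - {"dx":0,"dy":-0.017,"dz":0.007,"ax":0,"ay":0,"az":0,"hand":0.1}
    - {"dx":0,"dy":0,"dz":0.007,"ax":0,"ay":0,"az":0,"hand":0.1}
    - {"dx":0,"dy":0,"dz":0,"ax":0,"ay":0,"az":0,"hand":0.45}
    - {"dx":0,"dy":0,"dz":0,"ax":0,"ay":0,"az":0,"hand":0.6}
    - {"dx":0,"dy":0,"dz":0,"ax":0,"ay":0,"az":0,"hand":0.6}
    - {"dx":0,"dy":0,"dz":-0.08,"ax":0,"ay":0,"az":0,"hand":0.6}
    - {"dx":0,"dy":0,"dz":-0.2,"ax":0,"ay":0,"az":0,"hand":0.6}
    - {"dx":0,"dy":0,"dz":-0.2,"ax":0,"ay":0,"az":0,"hand":0.6}

```text
t: 13.2
tcp_pos: [0.5756, 0.3693, 0.1176]
tcp_rot: [3.141, 0.0, -0.002]
force: [1.5, 0.6, 0.1]
grip_width: 0.0513
finger_force: 0.0
```

```bash
python3 - <<'E'
from h import *
togo(600,-359,110,0)
E
```

```text
t 13.20 tcp mm [575.6 369.3 117.6] yaw 0.0 tilt 0.07 grip 51.3 F [1.5 0.6 0.1] q [-0.51  0.69 -0.18  1.47  0.14  0.99 -2.29]
 shift if turned first [0.1218 3.6417 0.0381]  shift now [0.1211 3.6417 0.0401]  turn [0.0002 0.0004 0.0001]
```

Call:
play_rows:
  deltas:
    - {"dx":0.005,"dy":0.12,"dz":0,"ax":0,"ay":0,"az":0,"hand":0.82}
    - {"dx":0.005,"dy":0.18,"dz":0,"ax":0,"ay":0,"az":0,"hand":0.82}
    - {"dx":0.005,"dy":0.18,"dz":0,"ax":0,"ay":0,"az":0,"hand":0.82}
    - {"dx":0.005,"dy":0.18,"dz":0,"ax":0,"ay":0,"az":0,"hand":0.82}
    - {"dx":0.005,"dy":0.18,"dz":0,"ax":0,"ay":0,"az":0,"hand":0.82}
    - {"dx":0.005,"dy":0.18,"dz":0,"ax":0,"ay":0,"az":0,"hand":0.82}
    - {"dx":0.005,"dy":0.18,"dz":0,"ax":0,"ay":0,"az":0,"hand":0.82}
    - {"dx":0.005,"dy":0.18,"dz":0,"ax":0,"ay":0,"az":0,"hand":0.82}

```text
t: 14.0
tcp_pos: [0.5844, 0.0922, 0.1176]
tcp_rot: [-3.141, -0.0, -0.003]
force: [0.9, 0.4, -0.6]
grip_width: 0.07
finger_force: 0.0
```

Call:
play_rows:
  deltas:
    - {"dx":0.005,"dy":0.18,"dz":0,"ax":0,"ay":0,"az":0,"hand":0.82}
    - {"dx":0.005,"dy":0.18,"dz":0,"ax":0,"ay":0,"az":0,"hand":0.82}
    - {"dx":0.005,"dy":0.18,"dz":0,"ax":0,"ay":0,"az":0,"hand":0.82}
    - {"dx":0.005,"dy":0.18,"dz":0,"ax":0,"ay":0,"az":0,"hand":0.82}
    - {"dx":0.005,"dy":0.18,"dz":0,"ax":0,"ay":0,"az":0,"hand":0.82}
    - {"dx":0.005,"dy":0.18,"dz":0,"ax":0,"ay":0,"az":0,"hand":0.82}
    - {"dx":0.005,"dy":0.18,"dz":0,"ax":0,"ay":0,"az":0,"hand":0.82}
    - {"dx":0.005,"dy":0.18,"dz":0,"ax":0,"ay":0,"az":0,"hand":0.82}

```text
t: 14.8
tcp_pos: [0.5923, -0.1961, 0.1176]
tcp_rot: [3.141, 0.0, 0.002]
force: [-0.2, -0.0, 0.0]
grip_width: 0.0699
finger_force: 0.0
```

Call:
play_rows:
  deltas:
    - {"dx":0.005,"dy":0.18,"dz":0,"ax":0,"ay":0,"az":0,"hand":0.82}
    - {"dx":0.005,"dy":0.18,"dz":0,"ax":0,"ay":0,"az":0,"hand":0.82}
    - {"dx":0.005,"dy":0.18,"dz":0,"ax":0,"ay":0,"az":0,"hand":0.82}
    - {"dx":0.005,"dy":0.18,"dz":0,"ax":0,"ay":0,"az":0,"hand":0.82}
    - {"dx":0.005,"dy":0.1,"dz":0,"ax":0,"ay":0,"az":0,"hand":0.82}
    - {"dx":0,"dy":0,"dz":0,"ax":0,"ay":0,"az":0,"hand":0.82}
    - {"dx":0,"dy":0,"dz":0,"ax":0,"ay":0,"az":0,"hand":0.82}

```text
t: 15.5
tcp_pos: [0.5972, -0.3582, 0.1168]
tcp_rot: [-3.141, 0.001, -0.001]
force: [0.3, 0.1, 1.1]
grip_width: 0.0702
finger_force: 0.0
```

```bash
python3 - <<'E'
from h import *
togo(600,-359,5,0)
im=snapshot("top"); cv2.imwrite("pics/t5.png",cv2.resize(im[140:250,60:240],None,fx=4,fy=4)[:,:,::-1])
E
```

```text
t 15.50 tcp mm [ 597.2 -358.2  116.8] yaw -0.0 tilt 0.05 grip 70.2 F [0.3 0.1 1.1] q [ 0.62  0.71 -0.21  1.44  0.16  1.01 -1.2 ]
 shift if turned first [0.0139 0.0039 0.5592]  shift now [0.0135 0.0041 0.5592]  turn [-0.0001 -0.0002 -0.0002]
```

View pics/t5.png

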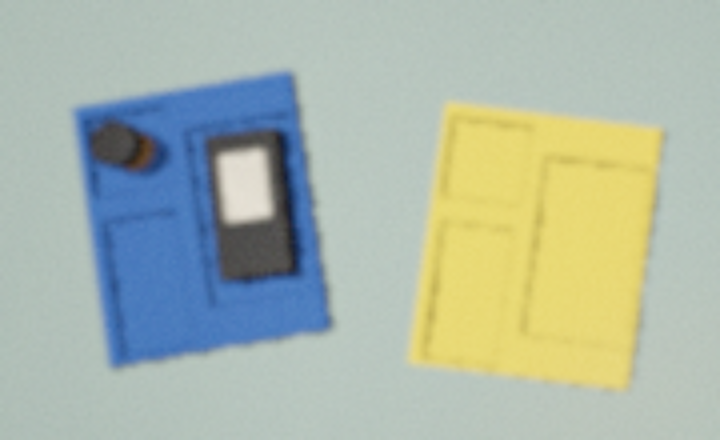

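The blue kit is in place: pot standing in its pocket (crop px 118,145), drive in its pocket. Now the silver drive.

Call:
play_rows:
  deltas:
    - {"dx":0.013,"dy":0.004,"dz":0.1,"ax":0,"ay":0,"az":0,"hand":0.82}
    - {"dx":0,"dy":0,"dz":0.15,"ax":0,"ay":0,"az":0,"hand":0.82}
    - {"dx":0,"dy":0,"dz":0.15,"ax":0,"ay":0,"az":0,"hand":0.82}
    - {"dx":0,"dy":0,"dz":0.1,"ax":0,"ay":0,"az":0,"hand":0.82}
    - {"dx":0,"dy":0,"dz":0.03,"ax":0,"ay":0,"az":0,"hand":0.82}
    - {"dx":0,"dy":0,"dz":0.02,"ax":0,"ay":0,"az":0,"hand":0.82}
    - {"dx":0,"dy":0,"dz":0,"ax":0,"ay":0,"az":0,"hand":0.82}

```text
t: 16.25
tcp_pos: [0.6005, -0.3586, 0.0069]
tcp_rot: [3.141, 0.002, 0.002]
force: [-0.7, -0.2, 0.0]
grip_width: 0.0699
finger_force: 0.0
```

```bash
python3 - <<'E'
from h import *
togo(600,-359,5,0)
E
```

```text
t 16.25 tcp mm [ 600.5 -358.6    6.9] yaw 0.1 tilt 0.06 grip 69.9 F [-0.7 -0.2  0. ] q [ 0.61  0.83 -0.19  1.52  0.19  0.81 -1.22]
 shift if turned first [-0.0024  0.002   0.0093]  shift now [-0.0024  0.002   0.0093]  turn [ 0.     -0.0003  0.0003]
```

Call:
play_rows:
  deltas:
    - {"dx":0,"dy":0,"dz":0.006,"ax":0,"ay":0,"az":0,"hand":0.5}
    - {"dx":0,"dy":0,"dz":0,"ax":0,"ay":0,"az":0,"hand":0.4}
    - {"dx":0,"dy":0,"dz":0,"ax":0,"ay":0,"az":0,"hand":0.2}
    - {"dx":0,"dy":0,"dz":0,"ax":0,"ay":0,"az":0,"hand":0.2}
    - {"dx":0,"dy":0,"dz":0,"ax":0,"ay":0,"az":0,"hand":0.2}
    - {"dx":0,"dy":0,"dz":0,"ax":0,"ay":0,"az":0,"hand":0.2}
  newtons: 40

```text
t: 16.85
tcp_pos: [0.6006, -0.3595, 0.0063]
tcp_rot: [3.141, 0.0, 0.003]
force: [-0.6, 0.9, 5.6]
grip_width: 0.0489
finger_force: 42.5
```

```bash
python3 - <<'E'
from h import *
togo(506,58.3,100,0)
E
```

```text
t 16.85 tcp mm [ 600.6 -359.5    6.3] yaw 0.0 tilt 0.13 grip 48.9 F [-0.6  0.9  5.6] q [ 0.61  0.83 -0.19  1.52  0.19  0.81 -1.22]
 shift if turned first [-0.473  -2.089  -0.4685]  shift now [-0.4718 -2.0886 -0.4713]  turn [ 0.0003 -0.0007  0.    ]
```

Call:
play_rows:
  deltas:
    - {"dx":0,"dy":0,"dz":-0.1,"ax":0,"ay":0,"az":0,"hand":0.2}
    - {"dx":0,"dy":0,"dz":-0.16,"ax":0,"ay":0,"az":0,"hand":0.2}
    - {"dx":0,"dy":0,"dz":-0.16,"ax":0,"ay":0,"az":0,"hand":0.2}
    - {"dx":-0.04,"dy":-0.1,"dz":-0.05,"ax":0,"ay":0,"az":0,"hand":0.2}
    - {"dx":-0.04,"dy":-0.18,"dz":0,"ax":0,"ay":0,"az":0,"hand":0.2}
    - {"dx":-0.04,"dy":-0.18,"dz":0,"ax":0,"ay":0,"az":0,"hand":0.2}
    - {"dx":-0.04,"dy":-0.18,"dz":0,"ax":0,"ay":0,"az":0,"hand":0.2}
    - {"dx":-0.04,"dy":-0.18,"dz":0,"ax":0,"ay":0,"az":0,"hand":0.2}

```text
t: 17.65
tcp_pos: [0.5591, -0.194, 0.0991]
tcp_rot: [3.142, -0.0, 0.0]
force: [1.5, 0.0, -1.6]
grip_width: 0.0487
finger_force: 41.7
```

Call:
play_rows:
  deltas:
    - {"dx":-0.04,"dy":-0.18,"dz":0,"ax":0,"ay":0,"az":0,"hand":0.2}
    - {"dx":-0.04,"dy":-0.18,"dz":0,"ax":0,"ay":0,"az":0,"hand":0.2}
    - {"dx":-0.04,"dy":-0.18,"dz":0,"ax":0,"ay":0,"az":0,"hand":0.2}
    - {"dx":-0.04,"dy":-0.18,"dz":0,"ax":0,"ay":0,"az":0,"hand":0.2}
    - {"dx":-0.04,"dy":-0.18,"dz":0,"ax":0,"ay":0,"az":0,"hand":0.2}
    - {"dx":-0.04,"dy":-0.18,"dz":0,"ax":0,"ay":0,"az":0,"hand":0.2}
    - {"dx":-0.04,"dy":-0.18,"dz":0,"ax":0,"ay":0,"az":0,"hand":0.2}
    - {"dx":0,"dy":0,"dz":0,"ax":0,"ay":0,"az":0.039,"hand":0.2}

```text
t: 18.45
tcp_pos: [0.5025, 0.0628, 0.0993]
tcp_rot: [-3.133, 0.181, 0.0]
force: [1.4, -0.4, -0.6]
grip_width: 0.0489
finger_force: 41.7
```

Call:
play_rows:
  deltas:
    - {"dx":0,"dy":0,"dz":0,"ax":0,"ay":0,"az":0,"hand":0.2}
    - {"dx":0,"dy":0,"dz":0,"ax":0,"ay":0,"az":0,"hand":0.2}

```text
t: 18.65
tcp_pos: [0.5038, 0.0561, 0.099]
tcp_rot: [3.135, -0.188, 0.001]
force: [-0.3, 0.0, -1.2]
grip_width: 0.0486
finger_force: 41.7
```

```bash
python3 - <<'E'
from h import *
togo(506,60,9.3,-7)
E
```

```text
t 18.65 tcp mm [503.8  56.1  99. ] yaw -6.9 tilt 0.05 grip 48.6 F [-0.3  0.  -1.2] q [-0.05  0.48 -0.16  1.98  0.12  0.68 -1.97]
 shift if turned first [ 0.0083 -0.0207  0.4486]  shift now [ 0.0082 -0.021   0.4486]  turn [ 0.0002 -0.0001  0.0007]
```

Call:
play_rows:
  deltas:
    - {"dx":0.008,"dy":-0.021,"dz":0.1,"ax":0,"ay":0,"az":0,"hand":0.2}
    - {"dx":0,"dy":0,"dz":0.14,"ax":0,"ay":0,"az":0,"hand":0.2}
    - {"dx":0,"dy":0,"dz":0.1,"ax":0,"ay":0,"az":0,"hand":0.2}
    - {"dx":0,"dy":0,"dz":0.05,"ax":0,"ay":0,"az":0,"hand":0.2}
    - {"dx":0,"dy":0,"dz":0.03,"ax":0,"ay":0,"az":0,"hand":0.2}
    - {"dx":0,"dy":0,"dz":0.015,"ax":0,"ay":0,"az":0,"hand":0.2}
    - {"dx":0,"dy":0,"dz":0,"ax":0,"ay":0,"az":0,"hand":0.2}

```text
t: 19.35
tcp_pos: [0.5061, 0.0605, 0.0121]
tcp_rot: [-3.136, 0.192, -0.001]
force: [-0.5, -0.5, 0.4]
grip_width: 0.0487
finger_force: 41.7
```

```bash
python3 - <<'E'
from h import *
togo(506,60,9.3,-7)
E
```

```text
t 19.35 tcp mm [506.1  60.5  12.1] yaw -7.0 tilt 0.03 grip 48.7 F [-0.5 -0.5  0.4] q [-0.09  0.62 -0.12  2.05  0.15  0.47 -2.02]
 shift if turned first [-0.0003  0.0027  0.0142]  shift now [-0.0003  0.0027  0.0142]  turn [-0.     -0.0002 -0.0001]
```

Call:
play_rows:
  deltas:
    - {"dx":0,"dy":0,"dz":0.008,"ax":0,"ay":0,"az":0,"hand":0.2}
    - {"dx":0,"dy":0,"dz":0.006,"ax":0,"ay":0,"az":0,"hand":0.2}
    - {"dx":0,"dy":0,"dz":0,"ax":0,"ay":0,"az":0,"hand":0.62}
    - {"dx":0,"dy":0,"dz":0,"ax":0,"ay":0,"az":0,"hand":0.7}
    - {"dx":0,"dy":0,"dz":0,"ax":0,"ay":0,"az":0,"hand":0.75}
    - {"dx":0,"dy":0,"dz":-0.05,"ax":0,"ay":0,"az":0,"hand":0.75}
    - {"dx":0,"dy":0,"dz":-0.2,"ax":0,"ay":0,"az":0,"hand":0.75}
    - {"dx":0,"dy":0,"dz":-0.2,"ax":0,"ay":0,"az":0,"hand":0.75}

```text
t: 20.15
tcp_pos: [0.505, 0.0607, 0.1001]
tcp_rot: [3.135, -0.192, -0.003]
force: [0.2, 0.6, -0.3]
grip_width: 0.064
finger_force: 0.0
```

```bash
python3 - <<'E'
from h import *
togo(445,-79,80,-7)
E
```

```text
t 20.15 tcp mm [505.   60.7 100.1] yaw -7.0 tilt 0.12 grip 64.0 F [ 0.2  0.6 -0.3] q [-0.06  0.48 -0.16  1.98  0.12  0.69 -1.98]
 shift if turned first [-0.2127  0.73    0.1007]  shift now [-0.2125  0.73    0.1015]  turn [ 0.0001  0.0007 -0.    ]
```

Call:
play_rows:
  deltas:
    - {"dx":-0.04,"dy":0.13,"dz":0,"ax":0,"ay":0,"az":0,"hand":0.75}
    - {"dx":-0.05,"dy":0.17,"dz":0,"ax":0,"ay":0,"az":0,"hand":0.75}
    - {"dx":-0.05,"dy":0.17,"dz":0,"ax":0,"ay":0,"az":0,"hand":0.75}
    - {"dx":-0.05,"dy":0.16,"dz":0,"ax":0,"ay":0,"az":0,"hand":0.75}
    - {"dx":-0.02,"dy":0.1,"dz":0,"ax":0,"ay":0,"az":0,"hand":0.75}
    - {"dx":0,"dy":0,"dz":0.05,"ax":0,"ay":0,"az":0,"hand":0.75}
    - {"dx":0,"dy":0,"dz":0,"ax":0,"ay":0,"az":0,"hand":0.75}

```text
t: 20.85
tcp_pos: [0.446, -0.079, 0.0888]
tcp_rot: [-3.135, 0.194, 0.001]
force: [-0.4, -0.1, -0.4]
grip_width: 0.0638
finger_force: 0.0
```

```bash
python3 - <<'E'
from h import *
togo(445,-79,17,-7)
E
```

```text
t 20.85 tcp mm [446.  -79.   88.8] yaw -7.1 tilt 0.04 grip 63.8 F [-0.4 -0.1 -0.4] q [ 0.24  0.44 -0.16  2.13  0.13  0.59 -1.71]
 shift if turned first [-0.0048  0.0008  0.3588]  shift now [-0.0046  0.0009  0.3588]  turn [-0.0001  0.0002 -0.0004]
```

Call:
play_rows:
  deltas:
    - {"dx":0,"dy":0,"dz":0.12,"ax":0,"ay":0,"az":0,"hand":0.75}
    - {"dx":0,"dy":0,"dz":0.14,"ax":0,"ay":0,"az":0,"hand":0.75}
    - {"dx":0,"dy":0,"dz":0.08,"ax":0,"ay":0,"az":0,"hand":0.75}
    - {"dx":0,"dy":0,"dz":0.018,"ax":0,"ay":0,"az":0,"hand":0.75}
    - {"dx":0,"dy":0,"dz":0,"ax":0,"ay":0,"az":0,"hand":0.6}
    - {"dx":0,"dy":0,"dz":0,"ax":0,"ay":0,"az":0,"hand":0.45}
    - {"dx":0,"dy":0,"dz":0,"ax":0,"ay":0,"az":0,"hand":0.1}
    - {"dx":0,"dy":0,"dz":0,"ax":0,"ay":0,"az":0,"hand":0.1}
  newtons: 30

```text
t: 21.65
tcp_pos: [0.447, -0.0787, 0.0185]
tcp_rot: [-3.136, 0.192, -0.003]
force: [-0.7, 1.7, 7.1]
grip_width: 0.0305
finger_force: 29.7
```

Call:
play_rows:
  deltas:
    - {"dx":0,"dy":0,"dz":0,"ax":0,"ay":0,"az":0,"hand":0.1}
    - {"dx":0,"dy":0,"dz":0,"ax":0,"ay":0,"az":0,"hand":0.1}
    - {"dx":0,"dy":0,"dz":0,"ax":0,"ay":0,"az":0,"hand":0.1}

```text
t: 21.95
tcp_pos: [0.447, -0.0787, 0.0185]
tcp_rot: [-3.136, 0.192, -0.003]
force: [-0.9, 1.8, 8.2]
grip_width: 0.0304
finger_force: 29.8
```

```bash
python3 - <<'E'
from h import *
togo(568,126.2,100,-7)
E
```

```text
t 21.95 tcp mm [447.  -78.7  18.5] yaw -7.0 tilt 0.12 grip 30.4 F [-0.9  1.8  8.2] q [ 0.2   0.57 -0.12  2.19  0.17  0.39 -1.75]
 shift if turned first [ 0.4755 -1.0908 -0.4077]  shift now [ 0.4764 -1.0908 -0.4064]  turn [-0.0001 -0.0006  0.    ]
```

Call:
play_rows:
  deltas:
    - {"dx":0,"dy":0,"dz":-0.1,"ax":0,"ay":0,"az":0,"hand":0.1}
    - {"dx":0,"dy":0,"dz":-0.15,"ax":0,"ay":0,"az":0,"hand":0.1}
    - {"dx":0,"dy":0,"dz":-0.16,"ax":0,"ay":0,"az":0,"hand":0.1}
    - {"dx":0.05,"dy":-0.1,"dz":0,"ax":0,"ay":0,"az":0,"hand":0.1}
    - {"dx":0.07,"dy":-0.16,"dz":0,"ax":0,"ay":0,"az":0,"hand":0.1}
    - {"dx":0.07,"dy":-0.16,"dz":0,"ax":0,"ay":0,"az":0,"hand":0.1}
    - {"dx":0.07,"dy":-0.16,"dz":0,"ax":0,"ay":0,"az":0,"hand":0.1}
    - {"dx":0.07,"dy":-0.16,"dz":0,"ax":0,"ay":0,"az":0,"hand":0.1}

```text
t: 22.75
tcp_pos: [0.5305, 0.0608, 0.1]
tcp_rot: [3.136, -0.193, 0.001]
force: [0.5, -1.2, -0.1]
grip_width: 0.0304
finger_force: 30.1
```

Call:
play_rows:
  deltas:
    - {"dx":0.07,"dy":-0.16,"dz":0,"ax":0,"ay":0,"az":0,"hand":0.1}
    - {"dx":0.07,"dy":-0.16,"dz":0,"ax":0,"ay":0,"az":0,"hand":0.1}
    - {"dx":0.015,"dy":-0.03,"dz":0,"ax":0,"ay":0,"az":0,"hand":0.1}
    - {"dx":0,"dy":0,"dz":0,"ax":0,"ay":0,"az":0,"hand":0.1}
    - {"dx":0,"dy":0,"dz":0,"ax":0,"ay":0,"az":0,"hand":0.1}

```text
t: 23.25
tcp_pos: [0.5685, 0.1241, 0.0994]
tcp_rot: [3.134, -0.194, -0.001]
force: [-0.6, -0.5, -0.9]
grip_width: 0.0303
finger_force: 30.1
```

```bash
python3 - <<'E'
from h import *
togo(570,126.2,21.5,-7)
im=snapshot("side"); cv2.imwrite("pics/s6.png",cv2.resize(im[110:310,130:330],None,fx=3,fy=3)[:,:,::-1])
E
```

```text
t 23.25 tcp mm [568.5 124.1  99.4] yaw -7.1 tilt 0.08 grip 30.3 F [-0.6 -0.5 -0.9] q [-0.16  0.57 -0.16  1.79  0.12  0.79 -2.07]
 shift if turned first [ 0.0061 -0.0115  0.3896]  shift now [ 0.0064 -0.012   0.3895]  turn [ 0.0004  0.0002 -0.0004]
```

View pics/s6.png

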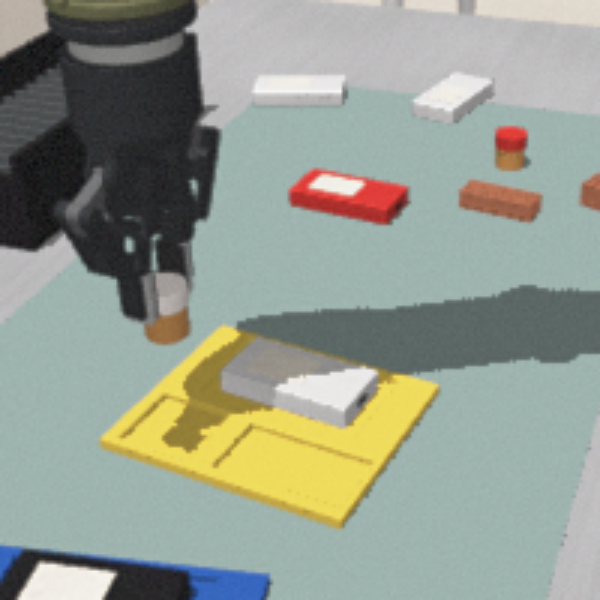

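The white pot is held upright at crop px (167,310), and the silver drive sits flat in the yellow drive pocket (300,380). Lower the pot.

Call:
play_rows:
  deltas:
    - {"dx":0.006,"dy":-0.012,"dz":0.1,"ax":0,"ay":0,"az":0,"hand":0.1}
    - {"dx":0,"dy":0,"dz":0.13,"ax":0,"ay":0,"az":0,"hand":0.1}
    - {"dx":0,"dy":0,"dz":0.08,"ax":0,"ay":0,"az":0,"hand":0.1}
    - {"dx":0,"dy":0,"dz":0.04,"ax":0,"ay":0,"az":0,"hand":0.1}
    - {"dx":0,"dy":0,"dz":0.02,"ax":0,"ay":0,"az":0,"hand":0.1}
    - {"dx":0,"dy":0,"dz":0,"ax":0,"ay":0,"az":0,"hand":0.1}
    - {"dx":0,"dy":0,"dz":0,"ax":0,"ay":0,"az":0,"hand":0.1}

```text
t: 24.0
tcp_pos: [0.5711, 0.1276, 0.0263]
tcp_rot: [-3.135, 0.193, -0.002]
force: [-0.4, -0.6, -0.6]
grip_width: 0.0305
finger_force: 30.1
```

```bash
python3 - <<'E'
from h import *
togo(570,126.2,21.5,-7)
E
```

```text
t 24.00 tcp mm [571.1 127.6  26.3] yaw -7.0 tilt 0.07 grip 30.5 F [-0.4 -0.6 -0.6] q [-0.17  0.68 -0.14  1.84  0.15  0.63 -2.09]
 shift if turned first [-0.0047  0.0077  0.024 ]  shift now [-0.0047  0.0077  0.0239]  turn [-0.0001 -0.0004 -0.0002]
```

Call:
play_rows:
  deltas:
    - {"dx":0,"dy":0.005,"dz":0.013,"ax":0,"ay":0,"az":0,"hand":0.1}
    - {"dx":0,"dy":0,"dz":0.01,"ax":0,"ay":0,"az":0,"hand":0.1}
    - {"dx":0,"dy":0,"dz":0,"ax":0,"ay":0,"az":0,"hand":0.1}
    - {"dx":0,"dy":0,"dz":0,"ax":0,"ay":0,"az":0,"hand":0.45}
    - {"dx":0,"dy":0,"dz":0,"ax":0,"ay":0,"az":0,"hand":0.55}
    - {"dx":0,"dy":0,"dz":0,"ax":0,"ay":0,"az":0,"hand":0.55}
    - {"dx":0,"dy":0,"dz":-0.1,"ax":0,"ay":0,"az":0,"hand":0.55}
    - {"dx":0,"dy":0,"dz":-0.2,"ax":0,"ay":0,"az":0,"hand":0.55}

```text
t: 24.8
tcp_pos: [0.5685, 0.1262, 0.0788]
tcp_rot: [3.134, -0.192, -0.009]
force: [-0.3, -0.2, 0.3]
grip_width: 0.0469
finger_force: 0.0
```

```bash
python3 - <<'E'
from h import *
togo(436,-255,90,-8)
E
```

```text
t 24.80 tcp mm [568.5 126.2  78.8] yaw -7.0 tilt 0.36 grip 46.9 F [-0.3 -0.2  0.3] q [-0.16  0.6  -0.15  1.8   0.13  0.75 -2.08]
 shift if turned first [-0.3906  1.9798 -0.0561]  shift now [-0.4254  1.9728 -0.0494]  turn [0.0007 0.0019 0.0056]
```

Call:
play_rows:
  deltas:
    - {"dx":0,"dy":0,"dz":-0.1,"ax":0,"ay":0,"az":0.0056,"hand":0.6}
    - {"dx":-0.03,"dy":0.15,"dz":0,"ax":0,"ay":0,"az":0,"hand":0.6}
    - {"dx":-0.035,"dy":0.18,"dz":0,"ax":0,"ay":0,"az":0,"hand":0.6}
    - {"dx":-0.035,"dy":0.18,"dz":0,"ax":0,"ay":0,"az":0,"hand":0.6}
    - {"dx":-0.035,"dy":0.18,"dz":0,"ax":0,"ay":0,"az":0,"hand":0.6}
    - {"dx":-0.035,"dy":0.18,"dz":0,"ax":0,"ay":0,"az":0,"hand":0.6}
    - {"dx":-0.035,"dy":0.18,"dz":0,"ax":0,"ay":0,"az":0,"hand":0.6}
    - {"dx":-0.035,"dy":0.18,"dz":0,"ax":0,"ay":0,"az":0,"hand":0.6}

```text
t: 25.6
tcp_pos: [0.4881, -0.1114, 0.1009]
tcp_rot: [3.134, -0.219, 0.0]
force: [0.6, 0.4, -0.1]
grip_width: 0.0511
finger_force: 0.0
```

Call:
play_rows:
  deltas:
    - {"dx":-0.035,"dy":0.18,"dz":0,"ax":0,"ay":0,"az":0,"hand":0.6}
    - {"dx":-0.035,"dy":0.18,"dz":0,"ax":0,"ay":0,"az":0,"hand":0.6}
    - {"dx":-0.035,"dy":0.18,"dz":0,"ax":0,"ay":0,"az":0,"hand":0.6}
    - {"dx":-0.035,"dy":0.18,"dz":0,"ax":0,"ay":0,"az":0,"hand":0.6}
    - {"dx":0,"dy":0.03,"dz":0,"ax":0,"ay":0,"az":0,"hand":0.6}
    - {"dx":0,"dy":0,"dz":0,"ax":0,"ay":0,"az":0,"hand":0.6}
    - {"dx":0,"dy":0,"dz":0,"ax":0,"ay":0,"az":0,"hand":0.6}

```text
t: 26.3
tcp_pos: [0.4405, -0.2536, 0.1008]
tcp_rot: [-3.133, 0.218, -0.0]
force: [0.9, 0.5, 0.2]
grip_width: 0.0514
finger_force: 0.0
```

```bash
python3 - <<'E'
from h import *
togo(436,-255,5,-8)
im=snapshot("top"); cv2.imwrite("pics/t7.png",cv2.resize(im[140:250,140:370],None,fx=3.4,fy=3.4)[:,:,::-1])
E
```

```text
t 26.30 tcp mm [ 440.5 -253.6  100.8] yaw -8.0 tilt 0.05 grip 51.4 F [0.9 0.5 0.2] q [ 0.6   0.48 -0.18  1.98  0.13  0.69 -1.37]
 shift if turned first [-0.0213  0.0103  0.479 ]  shift now [-0.0213  0.0107  0.479 ]  turn [-0.0003 -0.      0.0002]
```

View pics/t7.png

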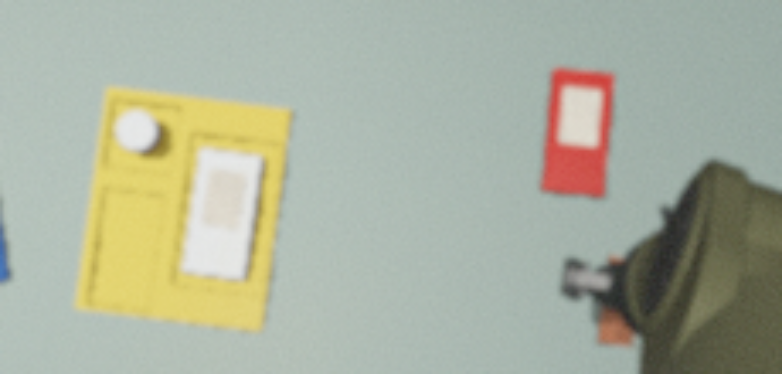

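The picture shows the white pot standing in its pocket (137,130), the silver drive within its pocket (222,213), and the gripper over the small heat sink. Descend to z=7 mm and close.

Call:
play_rows:
  deltas:
    - {"dx":-0.021,"dy":0.01,"dz":0.1,"ax":0,"ay":0,"az":0,"hand":0.6}
    - {"dx":0,"dy":0,"dz":0.15,"ax":0,"ay":0,"az":0,"hand":0.6}
    - {"dx":0,"dy":0,"dz":0.13,"ax":0,"ay":0,"az":0,"hand":0.6}
    - {"dx":0,"dy":0,"dz":0.05,"ax":0,"ay":0,"az":0,"hand":0.6}
    - {"dx":0,"dy":0,"dz":0.02,"ax":0,"ay":0,"az":0,"hand":0.6}
    - {"dx":0,"dy":0,"dz":0,"ax":0,"ay":0,"az":0,"hand":0.6}
    - {"dx":0,"dy":0,"dz":0,"ax":0,"ay":0,"az":0,"hand":0.6}

```text
t: 27.05
tcp_pos: [0.4363, -0.2562, 0.0118]
tcp_rot: [3.133, -0.219, 0.002]
force: [-0.4, 0.3, 0.3]
grip_width: 0.0512
finger_force: 0.0
```

```bash
python3 - <<'E'
from h import *
togo(436,-255,7,-8)
E
```

```text
t 27.05 tcp mm [ 436.3 -256.2   11.8] yaw -8.0 tilt 0.08 grip 51.2 F [-0.4  0.3  0.3] q [ 0.57  0.62 -0.14  2.06  0.18  0.47 -1.41]
 shift if turned first [-0.0024 -0.0056  0.0239]  shift now [-0.0024 -0.0056  0.0239]  turn [ 0.0001 -0.0004  0.    ]
```

Call:
play_rows:
  deltas:
    - {"dx":0,"dy":-0.005,"dz":0.024,"ax":0,"ay":0,"az":0,"hand":0.6}
    - {"dx":0,"dy":0,"dz":0,"ax":0,"ay":0,"az":0,"hand":0.5}
    - {"dx":0,"dy":0,"dz":0,"ax":0,"ay":0,"az":0,"hand":0.3}
    - {"dx":0,"dy":0,"dz":0,"ax":0,"ay":0,"az":0,"hand":0.1}
    - {"dx":0,"dy":0,"dz":0,"ax":0,"ay":0,"az":0,"hand":0.1}
    - {"dx":0,"dy":0,"dz":0,"ax":0,"ay":0,"az":0,"hand":0.1}
    - {"dx":0,"dy":0,"dz":0,"ax":0,"ay":0,"az":0,"hand":0.1}
  newtons: 35

```text
t: 27.75
tcp_pos: [0.4358, -0.2553, 0.0065]
tcp_rot: [3.134, -0.22, 0.001]
force: [-1.1, 0.1, 5.3]
grip_width: 0.0251
finger_force: 34.9
```

```bash
python3 - <<'E'
from h import *
togo(477.5,137.3,110,-7)
E
```

```text
t 27.75 tcp mm [ 435.8 -255.3    6.5] yaw -8.0 tilt 0.03 grip 25.1 F [-1.1  0.1  5.3] q [ 0.57  0.63 -0.13  2.07  0.18  0.45 -1.41]
 shift if turned first [-0.0324 -1.9736 -0.5177]  shift now [-0.0675 -1.9726 -0.5181]  turn [ 0.0001 -0.0001 -0.0057]
```

Call:
play_rows:
  deltas:
    - {"dx":0,"dy":0,"dz":-0.1,"ax":0,"ay":0,"az":0,"hand":0.1}
    - {"dx":0,"dy":0,"dz":-0.16,"ax":0,"ay":0,"az":-0.0057,"hand":0.1}
    - {"dx":0,"dy":0,"dz":-0.16,"ax":0,"ay":0,"az":0,"hand":0.1}
    - {"dx":0,"dy":-0.12,"dz":-0.08,"ax":0,"ay":0,"az":0,"hand":0.1}
    - {"dx":-0.003,"dy":-0.18,"dz":0,"ax":0,"ay":0,"az":0,"hand":0.1}
    - {"dx":-0.003,"dy":-0.18,"dz":0,"ax":0,"ay":0,"az":0,"hand":0.1}
    - {"dx":-0.003,"dy":-0.18,"dz":0,"ax":0,"ay":0,"az":0,"hand":0.1}
    - {"dx":-0.003,"dy":-0.18,"dz":0,"ax":0,"ay":0,"az":0,"hand":0.1}

```text
t: 28.55
tcp_pos: [0.4537, -0.0869, 0.1061]
tcp_rot: [3.136, -0.192, 0.0]
force: [0.5, -0.9, -1.1]
grip_width: 0.025
finger_force: 34.7
```

Call:
play_rows:
  deltas:
    - {"dx":-0.003,"dy":-0.18,"dz":0,"ax":0,"ay":0,"az":0,"hand":0.1}
    - {"dx":-0.003,"dy":-0.18,"dz":0,"ax":0,"ay":0,"az":0,"hand":0.1}
    - {"dx":-0.003,"dy":-0.18,"dz":0,"ax":0,"ay":0,"az":0,"hand":0.1}
    - {"dx":-0.003,"dy":-0.18,"dz":0,"ax":0,"ay":0,"az":0,"hand":0.1}
    - {"dx":-0.003,"dy":-0.18,"dz":0,"ax":0,"ay":0,"az":0,"hand":0.1}
    - {"dx":-0.003,"dy":-0.18,"dz":0,"ax":0,"ay":0,"az":0,"hand":0.1}
    - {"dx":0,"dy":-0.05,"dz":0,"ax":0,"ay":0,"az":0,"hand":0.1}
    - {"dx":0,"dy":0,"dz":0,"ax":0,"ay":0,"az":0,"hand":0.1}

```text
t: 29.35
tcp_pos: [0.4776, 0.1384, 0.1059]
tcp_rot: [-3.135, 0.186, 0.0]
force: [-0.0, -0.9, -1.0]
grip_width: 0.0251
finger_force: 34.7
```

```bash
python3 - <<'E'
from h import *
togo(477.5,137.3,10.3,-7)
im=snapshot("side"); cv2.imwrite("pics/s8.png",cv2.resize(im[130:330,100:300],None,fx=3,fy=3)[:,:,::-1])
E
```

```text
t 29.35 tcp mm [477.6 138.4 105.9] yaw -6.8 tilt 0.04 grip 25.1 F [-0.  -0.9 -1. ] q [-0.2   0.46 -0.18  2.    0.13  0.69 -2.16]
 shift if turned first [4.000e-04 5.500e-03 4.779e-01]  shift now [0.0005 0.0058 0.4779]  turn [-0.0002  0.0001  0.0011]
```

View pics/s8.png

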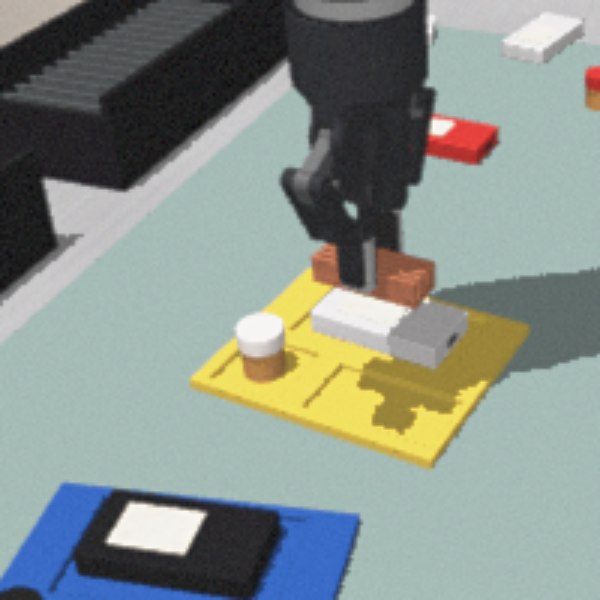

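The heat sink is held level at crop px (375,275). White pot and silver drive are fine. Lower it.

Call:
play_rows:
  deltas:
    - {"dx":0,"dy":0.005,"dz":0.1,"ax":0,"ay":0,"az":0,"hand":0.1}
    - {"dx":0,"dy":0,"dz":0.15,"ax":0,"ay":0,"az":0,"hand":0.1}
    - {"dx":0,"dy":0,"dz":0.12,"ax":0,"ay":0,"az":0,"hand":0.1}
    - {"dx":0,"dy":0,"dz":0.06,"ax":0,"ay":0,"az":0,"hand":0.1}
    - {"dx":0,"dy":0,"dz":0.025,"ax":0,"ay":0,"az":0,"hand":0.1}
    - {"dx":0,"dy":0,"dz":0,"ax":0,"ay":0,"az":0,"hand":0.1}
    - {"dx":0,"dy":0,"dz":0,"ax":0,"ay":0,"az":0,"hand":0.1}

```text
t: 30.1
tcp_pos: [0.4782, 0.1354, 0.0158]
tcp_rot: [-3.135, 0.192, -0.002]
force: [-0.3, 0.6, -1.2]
grip_width: 0.0247
finger_force: 34.7
```

```bash
python3 - <<'E'
from h import *
togo(477.5,137.3,9.7,-7)
E
```

```text
t 30.10 tcp mm [478.2 135.4  15.8] yaw -7.0 tilt 0.07 grip 24.7 F [-0.3  0.6 -1.2] q [-0.23  0.61 -0.14  2.08  0.18  0.46 -2.2 ]
 shift if turned first [-0.0046 -0.0091  0.0307]  shift now [-0.0046 -0.0091  0.0307]  turn [-0.0001 -0.0003 -0.0001]
```

Call:
play_rows:
  deltas:
    - {"dx":0,"dy":-0.009,"dz":0.018,"ax":0,"ay":0,"az":0,"hand":0.1}
    - {"dx":0,"dy":0,"dz":0.011,"ax":0,"ay":0,"az":0,"hand":0.1}
    - {"dx":0,"dy":0,"dz":0,"ax":0,"ay":0,"az":0,"hand":0.1}
    - {"dx":0,"dy":0,"dz":0,"ax":0,"ay":0,"az":0,"hand":0.36}
    - {"dx":0,"dy":0,"dz":0,"ax":0,"ay":0,"az":0,"hand":0.45}
    - {"dx":0,"dy":0,"dz":0,"ax":0,"ay":0,"az":0,"hand":0.5}
    - {"dx":0,"dy":0,"dz":-0.06,"ax":0,"ay":0,"az":0,"hand":0.5}
    - {"dx":0,"dy":0,"dz":-0.2,"ax":0,"ay":0,"az":0,"hand":0.5}

```text
t: 30.9
tcp_pos: [0.4758, 0.1368, 0.0599]
tcp_rot: [3.134, -0.191, -0.009]
force: [0.8, -0.2, 0.5]
grip_width: 0.043
finger_force: 0.0
```

Call:
play_rows:
  deltas:
    - {"dx":0,"dy":0,"dz":-0.2,"ax":0,"ay":0,"az":0,"hand":0.5}
    - {"dx":0,"dy":0.15,"dz":-0.1,"ax":0,"ay":0,"az":0,"hand":0.5}
    - {"dx":0,"dy":0.18,"dz":0,"ax":0,"ay":0,"az":0,"hand":0.5}
    - {"dx":0,"dy":0.18,"dz":0,"ax":0,"ay":0,"az":0,"hand":0.5}
    - {"dx":0,"dy":0.18,"dz":0,"ax":0,"ay":0,"az":0,"hand":0.5}
    - {"dx":0,"dy":0.18,"dz":0,"ax":0,"ay":0,"az":0,"hand":0.5}
    - {"dx":0,"dy":0.18,"dz":0,"ax":0,"ay":0,"az":0,"hand":0.5}
    - {"dx":0,"dy":0,"dz":0,"ax":0,"ay":0,"az":0,"hand":0.5}

```text
t: 31.7
tcp_pos: [0.4511, -0.0763, 0.122]
tcp_rot: [3.133, -0.203, -0.0]
force: [-0.5, 0.6, 0.5]
grip_width: 0.0425
finger_force: 0.0
```

```bash
python3 - <<'E'
from h import *
print(telemetry.read_state()["tcp_pos"])
a=snapshot("top")[140:250,60:260]; b=snapshot("side")[190:384,50:330]
o=np.vstack([cv2.resize(a,(520,286)),cv2.resize(b,(520,310))]); cv2.imwrite("pics/f9.png",o[:,:,::-1])
E
```

```text
[ 0.45114207 -0.0763374   0.12202638]
```

View pics/f9.png

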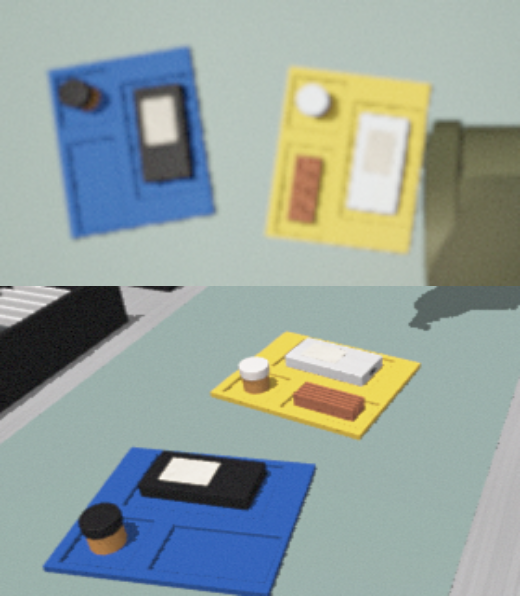

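All five things sit in their pockets, upright or flat: blue tray drive (163,130) and pot (75,95); yellow tray drive (378,165), pot (313,98) and heat sink (305,190). The blue heat-sink pocket is empty. Handing in.

```bash
python3 -c "
from plant import manip
print(manip.job_done())"
```

```text
the job is handed in; nothing more can be done
None
```

Both kits are made up and handed in at about 32 s: the final pictures show all five items in their pockets and the blue heat-sink pocket empty, and I never moved the red drive or red-capped pot.

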